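# Seat a filter cartridge flush in the sloping filter housing

### The job

Take the fresh white filter cartridge by its blue rib and fit it into the sloping recess of the grey filter housing. Its seal bars are stiff, so press it down at both ends until it is fully home and its top face is level with the rim all along, then let go. Leave the spent reddish-brown cartridge and everything else on the shelf where they are.

Things in the scene. Friction and masses are not known exactly. Their poses are not given: they have to be found in the camera images.
- cartridge: Fresh filter cartridge, white plastic with a blue rib. Block 64 (x) x 130 (y) x 32 mm (z) lying flat; across the middle of its top stands a grip rib 14 mm thick (along y), 44 mm long (along x), 26 mm high above the top face. About 0.25 kg. Origin: centre of its underside; z up through the rib, y along its length. Either way round fits the recess.
- end_a (a point): Point on the fresh cartridge's top face, on its centre line 60 mm from the middle towards its +y end (5 mm from that end).
- end_b (a point): The same at its -y end.
- seat: Recess block of the fixed grey filter housing, face sloping 30 degrees down towards the robot. Origin: centre of the recess mouth in the plane of the 20 mm wide rim, 85 mm above the shelf. z points out along the recess axis (up, towards the robot), y along its length (level), x up the slope. Recess 70 (x) x 136 (y) x 32 mm deep: 3 mm play on each side; cartridge flush when home.
- seat_floor (a point): Centre of the recess's hard black floor, 32 mm under the mouth. Across it, 45 mm to either side along y, lie two orange seal bars (56 x 16 mm) standing 8 to 12 mm above the floor at first, so a cartridge laid in stays that much proud. Each slides down on its own against 8 N (more if pushed fast), stays where left and stops level with the floor; pressing one end lowers its bar.
- spent: Spent cartridge, reddish-brown with a black rib; leave it alone. Block 64 (x) x 130 (y) x 32 mm (z) lying flat; across the middle of its top stands a grip rib 14 mm thick (along y), 44 mm long (along x), 26 mm high above the top face. About 0.25 kg. Origin: centre of its underside; z up through the rib, y along its length.
- ornament: Bogwood-style ceramic ornament, 130 x 70 mm foot, 135 mm high, origin under its centre.
- food: Food jar with green label and orange cap, 70 mm across, 90 mm high, origin under its centre.
- conditioner: Bottle with blue label, 56 mm across, 160 mm high, origin under its centre.
- tongs: Yellow plastic feeding tong lying on the shelf, 200 mm long along its x, 12 mm high at most, origin near its middle.
- scraper: Stainless steel scraper lying on the shelf, 210 mm long along its x, 20 mm high, origin near its middle.

How it is judged:
At the end, for the whole second after the job is handed in: The fresh cartridge lies in the recess, at rest and released, rib outwards, its top face at both ends within 3 mm of the rim's plane (not proud); the spent cartridge, ornament, jar, bottle, tong and scraper are within 30 mm of where they started (z of end_a in the frame of seat between -0.004 and 0.003 m and z of end_b in the frame of seat between -0.004 and 0.003 m and angle between the z axis of cartridge and the z axis of seat, either way round below 0.06 rad and angle between the y axis of cartridge and the y axis of seat, either way round below 0.09 rad and y of cartridge in the frame of seat between -0.006 and 0.006 m and x of cartridge in the frame of seat between -0.006 and 0.006 m and linear speed of cartridge below 0.02 m/s and not (distance of spent from where it was at the start of the episode above 0.03 m) and not (distance of ornament from where it was at the start of the episode above 0.03 m) and not (distance of food from where it was at the start of the episode above 0.03 m) and not (distance of conditioner from where it was at the start of the episode above 0.03 m) and not (distance of tongs from where it was at the start of the episode above 0.03 m) and not (distance of scraper from where it was at the start of the episode above 0.03 m)); the robot touches nothing.
It fails at once if the spent cartridge is moved by more than 30 mm (distance of spent from where it was at the start of the episode above 0.03 m).
It fails at once if the ornament, jar, bottle, tong or scraper is moved by more than 30 mm (distance of any of ornament, food, conditioner, tongs, scraper from where it was at the start of the episode above 0.03 m).
It also fails if it takes over 72 s, if anything falls off the work surface, if the arm or the gripper's body presses on something with over 40 N, if the wrist force passes 120 N, or if a joint passes its speed limit or range.

### The arm

A 6-joint arm with a two-finger parallel gripper is mounted at the origin on the work surface. World frame = base frame: x ahead of the robot, y to its left, z up, the work surface at z = 0. Lengths are in m, angles in rad, forces in N, time in s.
With the tool pointing down it reaches from about 0.225 to 0.875 m from the base axis. Payload 3.4 kg.
Tool frame: the origin (TCP) lies at the very end of the fingers, on their centre line; the grasp point (between the pads) lies manip.grip_point_offset behind it (manip.grip_point_offset is the distance from the TCP to the grasp point, in m); z points along the fingers, y is the line along which they close (so a half turn about z gives the same grasp; the last joint's range is limited). The gripper opens to 85 mm and grips with 20 to 120 N. Pads are 22 mm wide; open, the fingers measure 114 mm over their backs; the gripper's body (76 mm by 85 mm) begins 54 mm behind the grasp point. The pads swing forward as they close: fully open they stand 13 mm farther back than shut.
Start: joints at [1.158, 0.276, 1.505, -0, 1.361, -0.121], TCP at [0.165, 0.551, 0.204] pointing down, gripper open.
Joint ranges: [-2.89, 2.89], [-0.75, 2.08], [0.22, 2.7], [-1.18, 4.32], [0.11, 2.71], [-2.7, 2.7]. Speed limits (rad/s): [2.57, 2.57, 3.14, 3.14, 3.14, 3.14].

### API

Orientations are given as a unit quaternion [w, x, y, z].
In Python, from rig import manip gives the robot as it stands.
- The arm moves only by the shell command python3 -m pendant 'ROWS' [FORCE]. ROWS is JSON, a list of rows, each an object of numbers: "jaw": the opening, from -1 (shut) to 1 (fully open); "tx", "ty", "tz": the shift along the world's x, y, z in cm; "ax", "ay", "az": the turn, a rotation vector about the world's x, y, z in degrees. In form: [{"jaw": .., "tx": .., "ty": .., "tz": .., "ax": .., "ay": .., "az": ..}, ...]. A call has 1 to 10 rows; each row is the pose to reach, as a shift and turn from the pose commanded when the call began; what a row does not reach only later rows make up. A row lasts 1/8 s, in which the tool goes at most 62.5 mm and 10.7 degrees, less where a joint would pass 70% of its speed; a pose out of reach is approached as far as the arm can. A call with a gripper value outside its range is refused whole. The fingers move at their own pace and stop on an object; FORCE is the grip in N (left out, the last holds). Time passes only in rows, so rows that repeat a pose let the fingers close. It gives the time, the measured TCP pose, the force, the opening and the grip force at its end, in the units of the state.
- manip.get_state(): the state, without advancing time (a new reading comes with each control period).
- manip.get_image(name): name is "scene" or "top"; returns a dict with "pixels" (480x640x3 uint8, blue, green, red), "depth" (480x640 float32, m along the optical axis (not along the pixel's ray), 0 where there is no reading), "fx", "fy", "cx", "cy" (pixels), "pose" (4x4, takes a point from camera to world coordinates). Camera axes: x right, y down, z forward; pixel columns grow to the right and rows downward; lengths in m; the calibration is good to about 2 mm. A picture is of the moment at which its call begins.
- manip.sign_off(): hands the job in; it is judged then, once.
The state is a dict: "clock": time; "qpos": joint angles; "qd": joint speeds; "effort": joint torques, N m; "position": TCP position; "ee_rot": TCP orientation; "contact_force": force on the tool from outside, world axes, zero at the start; "moment": the same for the moment, N m; "width": finger opening in m; "gripper_force": force on a finger pad.
Only numpy, scipy, OpenCV 4.12 (cv2) and the standard library are available. Lean on these libraries where they do the work, as an engineer would, in place of code of your own. Each camera call takes 0.05 s, during which the arm holds its last target. There are 200 camera calls.

## Working session

There is one attempt and no reset: what is moved stays moved. The work goes in short steps, Python scripts to look and compute and a shell command to move; the robot and the scene stay as the last step left them, time stands still between calls to the robot, and variables do not carry over. Pictures are saved under pics/ and viewed, at most 10 in all, crops included, and the job is handed in when it is done.

```bash
mkdir -p pics; python3 - <<'E'
from rig import manip
import cv2,numpy as np
for n in("scene","top"):
    d=manip.get_image(n); cv2.imwrite(f"pics/{n}0.png",d["pixels"]); np.savez(f"{n}0.npz",**d)
    print(n,d["fx"],d["cx"],d["cy"],np.round(d["pose"],3).tolist())
print(manip.get_state(),manip.grip_point_offset)
E
```

```text
scene 437.26998007035013 323.8307018744336 240.09086752979096 [[0.228, 0.787, -0.573, 1.386], [0.974, -0.19, 0.127, -0.194], [-0.009, -0.587, -0.81, 1.221], [0.0, 0.0, 0.0, 1.0]]
top 499.1230015663461 306.35303502167955 240.55355542099647 [[-0.0, -0.983, 0.183, 0.311], [-1.0, 0.003, 0.017, -0.016], [-0.017, -0.183, -0.983, 1.462], [0.0, 0.0, 0.0, 1.0]]
{'clock': 0.1, 'qpos': array([ 1.15798697e+00,  2.76519951e-01,  1.50604727e+00, -3.25506105e-05,
        1.36068930e+00, -1.21008375e-01]), 'qd': array([ 0.00061645, -0.00097732, -0.00332406,  0.00072147,  0.0006805 ,
       -0.00090828]), 'effort': array([ 2.59008884e-03, -4.17692578e+01, -2.46405298e+01, -2.84830712e-04,
        5.87739007e-03, -9.65178913e-06]), 'position': array([0.16522014, 0.5501929 , 0.20301674]), 'ee_rot': array([-2.04072783e-04,  1.45379992e-01,  9.89375543e-01, -8.06674735e-04]), 'contact_force': array([-0.43373117, -0.38043556, -0.28571125]), 'moment': array([-0.01623327, -0.0165704 , -0.00929724]), 'gripper_force': 0.0, 'width': 0.08529949515088261} 0.0187
```

View pics/scene0.png

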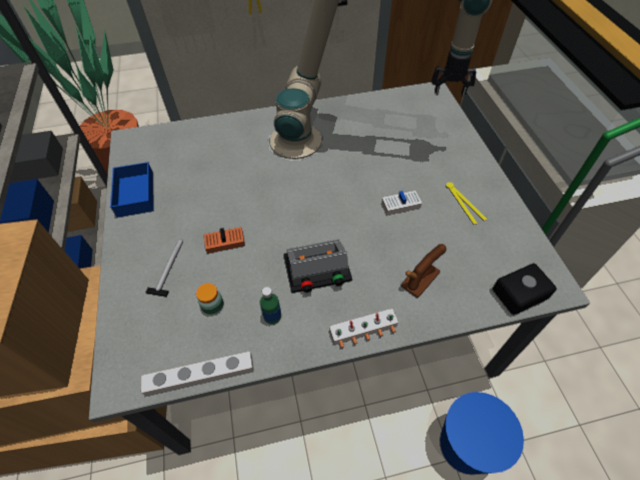

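View pics/top0.png

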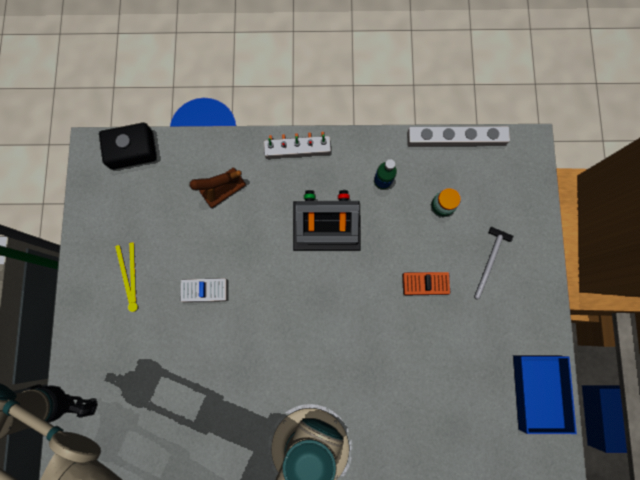

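The top view shows the fresh cartridge at about (204,290) with its blue rib at (202,289). The seat recess is at about (327,222) with orange bars at (310,222) and (343,222), and the spent cartridge is at (427,283).

```bash
cat > h.py <<'E'
import numpy as np,cv2
def cloud(d):
    v,u=np.mgrid[0:480,0:640]; z=d["depth"]
    c=np.stack([(u-d["cx"])/d["fx"]*z,(v-d["cy"])/d["fy"]*z,z],-1)
    T=d["pose"]; return c@T[:3,:3].T+T[:3,3]
def ray(d,u,v,n,p0):
    T=d["pose"]; r=T[:3,:3]@np.array([(u-d["cx"])/d["fx"],(v-d["cy"])/d["fy"],1.])
    o=T[:3,3]; return o+r*(np.dot(n,np.subtract(p0,o))/np.dot(n,r))
def proj(d,p):
    T=d["pose"]; c=T[:3,:3].T@(np.asarray(p)-T[:3,3]); return d["fx"]*c[0]/c[2]+d["cx"],d["fy"]*c[1]/c[2]+d["cy"]
E
python3 - <<'E'
from h import *
for n in("top","scene"):
    d=dict(np.load(n+"0.npz")); P=cloud(d); im=d["pixels"]; hsv=cv2.cvtColor(im,cv2.COLOR_BGR2HSV)
    H,S,V=cv2.split(hsv)
    roi=np.zeros((480,640),bool)
    if n=="top": roi[270:310,170:240]=1
    else: roi[180:225,370:435]=1
    blue=roi&(H>100)&(H<130)&(S>120)
    white=roi&(V>165)&(S<60)
    for nm,m,h in(("blue",blue,.058),("white",white,.032)):
        m=m.astype(np.uint8); 
        if nm=="white": m=cv2.morphologyEx(m|blue.astype(np.uint8),cv2.MORPH_CLOSE,np.ones((3,3)))
        mm=m.astype(bool); print(n,nm,mm.sum(),"depth z",np.percentile(P[mm][:,2],[5,50,95]).round(4))
        vu=np.argwhere(mm&(P[...,2]>h-.008)&(P[...,2]<h+.012)); pts=np.array([ray(d,u,v,[0,0,1],[0,0,h])[:2] for v,u in vu])
        print(pts.mean(0).round(4),[np.round(x,4) for x in cv2.minAreaRect((pts*1000).astype(np.float32))])
    # seat
    org=(H>5)&(H<22)&(S>150)&(V>120)&(P[...,0]>.4)&(P[...,0]<.7)&(abs(P[...,1]+.03)<.12)
    k,l,st,c=cv2.connectedComponentsWithStats(org.astype(np.uint8))
    for i in range(1,k):
        if st[i,4]>20: print("bar",c[i].round(1),st[i],np.median(P[l==i],0).round(4), cv2.minAreaRect(np.argwhere(l==i)[:,::-1].astype(np.float32)))
    if n=="top":
        print("z map");print((P[190:255:3,290:366:6,2]*1000).astype(int)); print((P[190:255:3,326,0]*1000).astype(int))
        cv2.imwrite("pics/seat.png",cv2.resize(im[180:260,280:375],None,fx=7,fy=7,interpolation=cv2.INTER_CUBIC))
E
```

```text
top blue 88 depth z [0.0451 0.0586 0.0624]
[0.4348 0.3044] [array([434.6982, 303.3989]), array([39.9502, 14.1588]), np.float64(2.2602)]
top white 915 depth z [0.0282 0.0334 0.0591]
[0.4353 0.3054] [array([435.5452, 306.5762]), array([ 60.9389, 124.1915]), np.float64(1.7325)]
bar [311.  221.6] [309 213   5  18  86] [ 0.6269 -0.0058  0.0649] ((311.0, 221.5), (17.0, 4.0), 90.0)
bar [342.2 221.5] [340 213   6  18  93] [ 0.6268 -0.0946  0.0667] ((342.5, 221.5), (17.0, 5.0), 90.0)
z map
[[ 10   4   2  57  -4   3   3   0   0  50  -1   3  -1]
 [  2  -1   2  52  40   4  -3   0   0  53   2   0  -2]
 [ -4   4  -3  60  52  -3   5   2  51  63   4   4   2]
 [  1  -2   0  54  37  -2   2   0  40  59   0   4   7]
 [  8  86  83  89  87  89  83  90  82  89  86  87  -2]
 [  1 116 113 115 114 110 115 111 113 110 110 113   7]
 [  2 112 110 111 102 111 106 105 112 103 102 111   7]
 [  2 107 104 107 103 103 103 103 102 103 103 104   0]
 [  0 101  98  66  74  66  64  68  67  79  69 102   1]
 [  0  94  98  61  62  65  68  63  61  73  63  92   3]
 [ -2  91  92  55  56  60  58  56  62  69  64  94   4]
 [  0  86
[... 266 characters left out ...]
 [  0  58  67  65  63  66  69  63  67  68  71  61   2]
 [ -1  60  65  56  59  58  63  61  58  59  57  59   4]
 [  5  20  15  17  13  19  19  18  13  21  11  11   2]
 [  0  12  19  11  15  16  15  12  17  19  12  16   6]
 [ -1  11  11  11  14  11  10   8   8   7  11  13   0]
 [  1   1   5   3   5  -2   6   2   2  -2   5   0  -4]]
[738 730 718 710 679 662 656 648 648 639 632 625 617 609 600 588 577 570
 569 561 552 544]
scene blue 49 depth z [0.0477 0.0573 0.0616]
[0.4402 0.3031] [array([439.6998, 302.1577]), array([47.0699, 16.9973]), np.float64(1.684)]
scene white 469 depth z [0.0271 0.0323 0.0573]
[0.4376 0.3038] [array([436.2261, 305.1984]), array([ 60.4549, 125.6886]), np.float64(1.5783)]
```

View pics/seat.png

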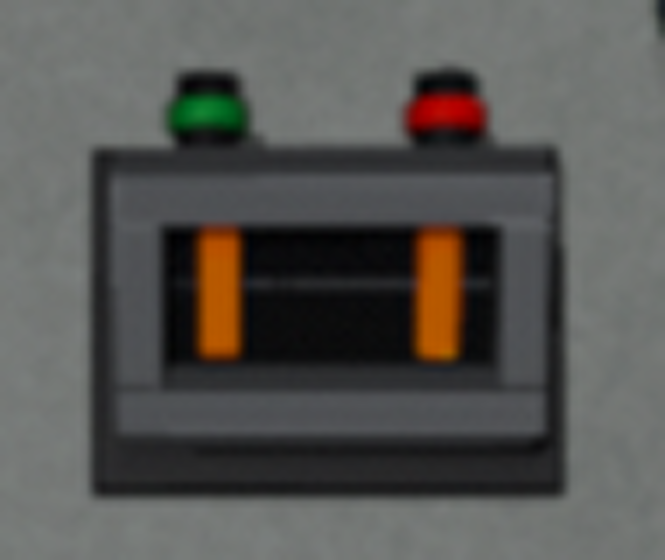

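The crop shows the recess mouth with upper corners at about (163,226) and (499,226), lower corners at about (162,388) and (503,388), and no visible yaw. I'll cast these corners onto the 30° rim plane.

```bash
cat >> h.py <<'E'
def seat_fit(d,corn):
    # corn: px corners UL,UR,LR,LL as seen from robot (up-slope left = +y)
    c=np.array([.625,-.05,.085]); yaw=0.
    for _ in range(30):
        n=np.array([-.5*np.cos(yaw),-.5*np.sin(yaw),.75**.5])
        Q=np.array([ray(d,u,v,n,c) for u,v in corn])
        m=Q.mean(0); a=(Q[0]+Q[3]-Q[1]-Q[2])/2; yaw=np.arctan2(-a[0],a[1])
        # centre = point of the plane at z=.085 along x
        x=np.array([np.cos(yaw)*.866,np.sin(yaw)*.866,.5])
        c=c+ (m-c)*.5; c[2]=.085
    return m,np.degrees(yaw),np.linalg.norm(a),np.linalg.norm((Q[0]+Q[1]-Q[2]-Q[3])/2)
E
python3 - <<'E'
from h import *
f=lambda x,y:((x+.5)/7-.5+280,(y+.5)/7-.5+180)
d=dict(np.load("top0.npz"))
print(seat_fit(d,[f(163,226),f(499,226),f(503,388),f(162,388)]))
print(seat_fit(d,[f(109,173),f(555,173),f(549,437),f(115,437)]))
# depth plane check on rim
P=cloud(d); r=np.concatenate([P[212:236,297:302].reshape(-1,3),P[212:236,353:357].reshape(-1,3)])
A=np.c_[r[:,:2]-[.625,-.05],np.ones(len(r))]; print("rim z=a dx+b dy+c",np.linalg.lstsq(A,r[:,2],rcond=None)[0])
s=dict(np.load("scene0.npz")); im=s["pixels"]
print("proj centre scene",proj(s,[.625,-.05,.085]))
cv2.imwrite("pics/seat_s.png",cv2.resize(im[230:300,275:360],None,fx=8,fy=8,interpolation=cv2.INTER_CUBIC))
E
```

```text
(array([ 0.61633242, -0.0509739 ,  0.085     ]), np.float64(-0.21476874860282819), np.float64(0.1364100268831102), np.float64(0.0684543242871808))
(array([ 0.61670994, -0.05103586,  0.085     ]), np.float64(-0.21541326223170604), np.float64(0.17727878534889951), np.float64(0.11152564088438766))
rim z=a dx+b dy+c [0.55927841 0.001589   0.0915352 ]
proj centre scene (np.float64(316.09559783441915), np.float64(252.92285188793156))
```

View pics/seat_s.png

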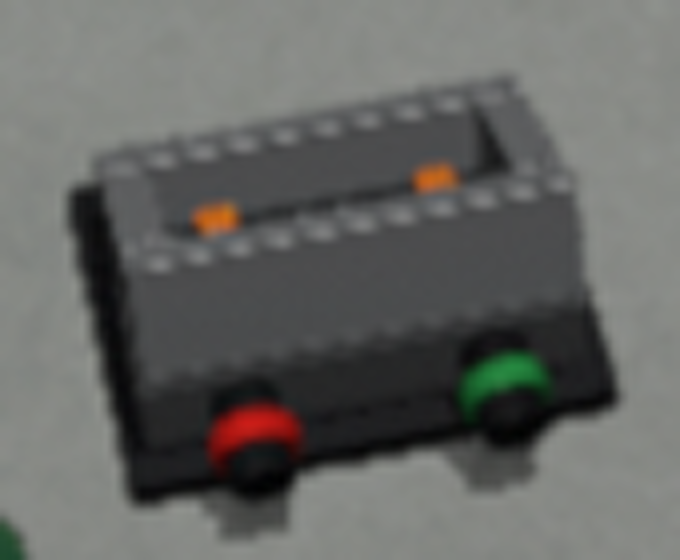

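```bash
python3 -m pendant '[{"jaw":1,"tx":10,"ty":-9,"tz":0,"az":10},{"jaw":1,"tx":22,"ty":-20,"tz":0,"az":18.4},{"jaw":1,"tx":27.1,"ty":-24.5,"tz":-2,"az":18.4},{"jaw":1,"tx":27.1,"ty":-24.5,"tz":-7,"az":18.4},{"jaw":1,"tx":27.1,"ty":-24.5,"tz":-7,"az":18.4},{"jaw":1,"tx":27.1,"ty":-24.5,"tz":-7,"az":18.4}]' 80
```

```text
invalid input at $[0]: expected keys jaw, tx, ty, tz, ax, ay, az
```

The scene crop shows the recess from behind, with orange bars at crop (215,218) and (435,178). The fitted mouth size (136.4 x 68.5 mm) agrees with the given one. The seat is at about (0.6165,-0.051,0.085) with yaw about 0. The move was refused because each row needs all keys, so I'm resending it.

```bash
python3 -m pendant '[{"jaw":1,"tx":5,"ty":-3,"tz":0,"ax":0,"ay":0,"az":10},{"jaw":1,"tx":10,"ty":-7,"tz":0,"ax":0,"ay":0,"az":18.4},{"jaw":1,"tx":14,"ty":-11,"tz":0,"ax":0,"ay":0,"az":18.4},{"jaw":1,"tx":18,"ty":-15,"tz":0,"ax":0,"ay":0,"az":18.4},{"jaw":1,"tx":22,"ty":-19,"tz":0,"ax":0,"ay":0,"az":18.4},{"jaw":1,"tx":25,"ty":-22.6,"tz":-1,"ax":0,"ay":0,"az":18.4},{"jaw":1,"tx":27.1,"ty":-24.6,"tz":-4,"ax":0,"ay":0,"az":18.4},{"jaw":1,"tx":27.1,"ty":-24.6,"tz":-8,"ax":0,"ay":0,"az":18.4},{"jaw":1,"tx":27.1,"ty":-24.6,"tz":-10,"ax":0,"ay":0,"az":18.4},{"jaw":1,"tx":27.1,"ty":-24.6,"tz":-10,"ax":0,"ay":0,"az":18.4}]' 80
```

```text
clock: 1.35
position: [0.4349, 0.3037, 0.1019]
ee_rot: [-0.002, -0.015, 1.0, -0.001]
contact_force: [-0.0, -0.2, 0.5]
width: 0.0855
gripper_force: 0.0
```

```bash
python3 -m pendant '[{"jaw":1,"tx":0.1,"ty":0.1,"tz":-3,"ax":0,"ay":0,"az":0},{"jaw":1,"tx":0.1,"ty":0.1,"tz":-5,"ax":0,"ay":0,"az":0},{"jaw":1,"tx":0.1,"ty":0.1,"tz":-6.6,"ax":0,"ay":0,"az":0},{"jaw":-1,"tx":0.1,"ty":0.1,"tz":-6.6,"ax":0,"ay":0,"az":0},{"jaw":-1,"tx":0.1,"ty":0.1,"tz":-6.6,"ax":0,"ay":0,"az":0},{"jaw":-1,"tx":0.1,"ty":0.1,"tz":-6.6,"ax":0,"ay":0,"az":0},{"jaw":-1,"tx":0.1,"ty":0.1,"tz":-6.6,"ax":0,"ay":0,"az":0},{"jaw":-1,"tx":0.1,"ty":0.1,"tz":-6.6,"ax":0,"ay":0,"az":0},{"jaw":-1,"tx":0.1,"ty":0.1,"tz":-6.6,"ax":0,"ay":0,"az":0},{"jaw":-1,"tx":0.1,"ty":0.1,"tz":-6.6,"ax":0,"ay":0,"az":0}]' 80
```

```text
clock: 2.6
position: [0.4374, 0.3057, 0.0378]
ee_rot: [-0.0, -0.015, 1.0, 0.0]
contact_force: [-0.7, -0.0, -0.3]
width: 0.0002
gripper_force: 0.0
```

```bash
python3 - <<'E'
from h import *
from rig import manip
s=manip.get_image("scene"); t=manip.get_image("top"); st=manip.get_state(); print(st["position"],st["width"])
np.savez("s1.npz",**s);np.savez("t1.npz",**t)
r=lambda i:cv2.resize(i,(400,400),interpolation=cv2.INTER_CUBIC)
cv2.imwrite("pics/g1.png",np.hstack([r(s["pixels"][150:230,360:440]),r(t["pixels"][250:330,165:245])]))
E
```

```text
[0.43743377 0.30568465 0.03779346] -0.0001938461469166555
```

View pics/g1.png

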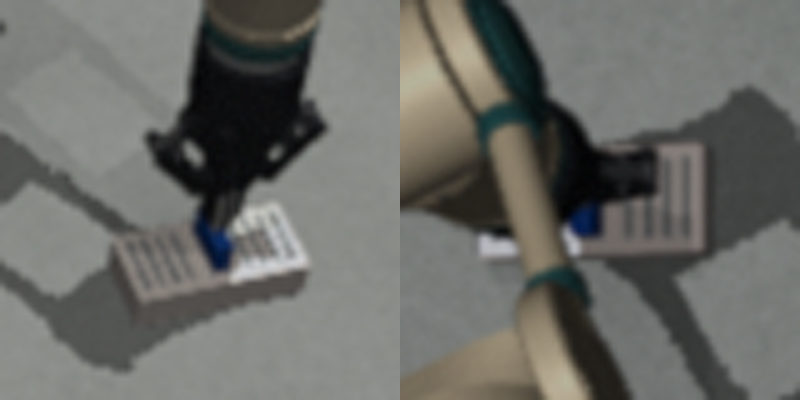

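The fingers have closed beside the rib, on its +y side (left half, rib at about (215,245), fingers at about (225,205)). I'll measure the rib against the tool.

```bash
python3 - <<'E'
from h import *
for f in("scene0","s1","top0"):
    d=dict(np.load(f+".npz"));P=cloud(d);H,S,V=cv2.split(cv2.cvtColor(d["pixels"],cv2.COLOR_BGR2HSV))
    m=(H>100)&(H<130)&(S>120)&(np.hypot(P[...,0]-.436,P[...,1]-.305)<.08)
    vu=np.argwhere(m)
    print(f,m.sum(),"px bbox",vu.min(0),vu.max(0),"med",np.median(P[m],0).round(4),"min",np.percentile(P[m],3,0).round(4),"max",np.percentile(P[m],97,0).round(4))
    print(" top face proj of tcp(.437,.306,.038)",np.round(proj(d,[.4374,.3057,.0378]),1),"rib top ctr",np.round(proj(d,[.436,.303,.058]),1))
d=dict(np.load("s1.npz"));P=cloud(d)
z=P[150:230,360:440]; V=d["pixels"][150:230,360:440].max(-1)
m=(V<60)&(z[...,2]>.03)&(z[...,2]<.16)&(np.hypot(z[...,0]-.436,z[...,1]-.305)<.1)
for a in np.arange(.03,.16,.01):
    q=z[m&(abs(z[...,2]-a)<.005)]
    if len(q)>3: print(round(a,2),len(q),q.mean(0).round(3),q.min(0).round(3),q.max(0).round(3))
E
```

```text
scene0 49 px bbox [191 400] [202 405] med [0.4429 0.3035 0.0573] min [0.4157 0.2978 0.0467] max [0.4604 0.3107 0.0617]
 top face proj of tcp(.437,.306,.038) [401.9 199. ] rib top ctr [401.8 195.1]
s1 39 px bbox [193 399] [203 405] med [0.4487 0.301  0.0559] min [0.4296 0.2931 0.042 ] max [0.46   0.3081 0.0754]
 top face proj of tcp(.437,.306,.038) [401.9 199. ] rib top ctr [401.8 195.1]
top0 88 px bbox [282 199] [296 204] med [0.4344 0.3039 0.0586] min [0.4147 0.2979 0.0432] max [0.4542 0.3109 0.063 ]
 top face proj of tcp(.437,.306,.038) [202.3 288.6] rib top ctr [201.7 288.5]
0.04 4 [0.448 0.301 0.043] [0.435 0.299 0.042] [0.458 0.306 0.044]
0.05 11 [0.441 0.299 0.049] [0.424 0.297 0.045] [0.458 0.301 0.054]
0.06 6 [0.444 0.299 0.057] [0.429 0.297 0.055] [0.462 0.302 0.063]
0.08 13 [0.447 0.3   0.08 ] [0.439 0.292 0.075] [0.451 0.315 0.085]
0.09 17 [0.445 0.3   0.09 ] [0.435 0.29  0.087] [0.454 0.319 0.093]
0.1 15 [0.448 0.3   0.101] [0.443 0.29  0.096] [0.454 0.31  0.105]
0.11 17 [0.449 0.307 0.111] [0.443 0.284 0.105] [0.451 0.335 0.115]
0.12 40 [0.445 0.3   0.12 ] [0.429 0.271 0.115] [0.455 0.336 0.125]
0.13 41 [0.449 0.305 0.13 ] [0.432 0.265 0.125] [0.456 0.35  0.135]
0.14 41 [0.45  0.314 0.14 ] [0.436 0.254 0.135] [0.459 0.351 0.145]
0.15 49 [0.45  0.306 0.15 ] [0.439 0.251 0.145] [0.459 0.357 0.155]
```

```bash
python3 -m pendant '[{"jaw":-1,"tx":0,"ty":0,"tz":2,"ax":0,"ay":0,"az":0},{"jaw":-1,"tx":0,"ty":0,"tz":4,"ax":0,"ay":0,"az":0},{"jaw":-1,"tx":0,"ty":0,"tz":6,"ax":0,"ay":0,"az":0},{"jaw":-1,"tx":0,"ty":0,"tz":6,"ax":0,"ay":0,"az":0},{"jaw":-1,"tx":0,"ty":0,"tz":6,"ax":0,"ay":0,"az":0}]'
python3 - <<'E'
from h import *
from rig import manip
d=manip.get_image("scene"); t=manip.get_image("top"); np.savez("s2.npz",**d);np.savez("t2.npz",**t); print(manip.get_state()["width"],manip.get_state()["position"])
P=cloud(d);H,S,V=cv2.split(cv2.cvtColor(d["pixels"],cv2.COLOR_BGR2HSV))
m=(H>100)&(H<130)&(S>120)&(np.hypot(P[...,0]-.436,P[...,1]-.305)<.08)
vu=np.argwhere(m);print(m.sum(),vu.min(0),vu.max(0),np.median(P[m],0).round(4),np.percentile(P[m],97,0).round(4))
st=manip.get_state()["position"];print("tcp px",proj(d,st))
z=P;V=d["pixels"].max(-1)
m=(V<70)&(np.hypot(z[...,0]-.436,z[...,1]-.305)<.07)
for a in np.arange(.03,.2,.01):
    q=z[m&(abs(z[...,2]-a)<.005)]
    if len(q)>3: print(round(a,2),len(q),q.mean(0).round(3),q.min(0).round(3),q.max(0).round(3))
cv2.imwrite("pics/g2.png",cv2.resize(d["pixels"][130:220,350:450],None,fx=6.5,fy=6.5,interpolation=cv2.INTER_CUBIC))
E
```

```text
clock: 3.32
position: [0.4369, 0.3054, 0.0971]
ee_rot: [-0.001, -0.015, 1.0, -0.0]
contact_force: [0.4, 0.3, -1.0]
width: -0.0003
gripper_force: 0.0
1.7073479690439782e-05 [0.43673472 0.30533376 0.0968078 ]
47 [191 399] [203 405] [0.4437 0.3018 0.0575] [0.4593 0.3092 0.062 ]
tcp px (np.float64(404.0427408778681), np.float64(187.60116133679537))
0.04 6 [0.451 0.304 0.041] [0.436 0.298 0.037] [0.459 0.311 0.044]
0.05 15 [0.443 0.3   0.049] [0.419 0.296 0.046] [0.459 0.309 0.054]
0.06 7 [0.45  0.3   0.058] [0.434 0.297 0.055] [0.461 0.307 0.06 ]
0.14 15 [0.446 0.303 0.14 ] [0.436 0.292 0.135] [0.452 0.314 0.145]
0.15 21 [0.446 0.301 0.151] [0.435 0.29  0.145] [0.452 0.317 0.155]
0.16 13 [0.447 0.299 0.16 ] [0.44  0.289 0.156] [0.452 0.309 0.165]
0.17 26 [0.446 0.305 0.172] [0.427 0.282 0.166] [0.453 0.339 0.174]
0.18 51 [0.445 0.303 0.18 ] [0.429 0.272 0.175] [0.454 0.349 0.185]
0.19 40 [0.449 0.31  0.191] [0.43  0.265 0.185] [0.456 0.35  0.195]
```

View pics/g2.png

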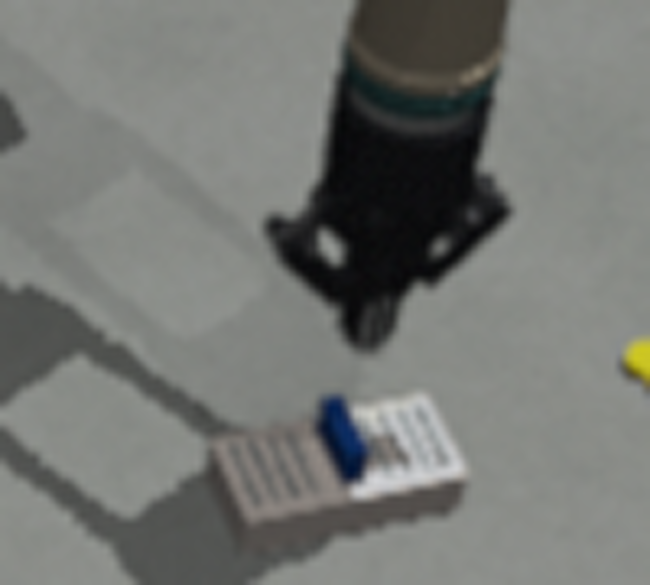

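The view shows the shut fingertips at about crop (365,350), px (406,184), well above the cartridge. The reported TCP projects to (404,187.6), so I suspect the real tips are higher than reported. I'll check with depth.

```bash
python3 - <<'E'
from h import *
d=dict(np.load("s2.npz"));P=cloud(d)
for v in range(174,190): print(v,[(int(d["pixels"][v,u].max()),*(P[v,u,[1,2]]*1000).astype(int)) for u in range(402,411)])
print("tcp+0,+10,+19",[np.round(proj(d,[.4367,.3053,.0968+k]),1) for k in(0,.01,.019)])
s=dict(np.load("scene0.npz"));Q=cloud(s)
m=(np.hypot(Q[...,0]-.165,Q[...,1]-.55)<.09)&(Q[...,2]>.1)
print("open start, lowest z",np.percentile(Q[m][:,2],[0,1,3,5]))
for n in ("top0","t2"):
    s=dict(np.load(n+".npz"));Q=cloud(s);c=(.165,.55) if n=="top0" else (.437,.305)
    m=(np.hypot(Q[...,0]-c[0],Q[...,1]-c[1])<.07)&(Q[...,2]>.075)
    print(n,np.percentile(Q[m][:,2],[0,1,3,5]))
E
```

```text
174 [(14, np.int64(283), np.int64(177)), (13, np.int64(285), np.int64(178)), (12, np.int64(290), np.int64(176)), (13, np.int64(291), np.int64(180)), (12, np.int64(295), np.int64(179)), (15, np.int64(298), np.int64(178)), (14, np.int64(304), np.int64(173)), (15, np.int64(307), np.int64(173)), (14, np.int64(310), np.int64(174))]
175 [(16, np.int64(280), np.int64(180)), (14, np.int64(286), np.int64(173)), (12, np.int64(290), np.int64(171)), (14, np.int64(290), np.int64(178)), (15, np.int64(296), np.int64(172)), (17, np.int64(299), np.int64(173)), (22, np.int64(308), np.int64(160)), (31, np.int64(309), np.int64(167)), (25, np.int64(309), np.int64(173))]
176 [(30, np.int64(282), np.int64(172)), (16, np.int64(289), np.int64(164)), (12, np.int64(290), np.int64(169)), (16, np.int64(292), np.int64(171)), (25, np.int64(295), np.int64(171)), (30, np.int64(299), np.int64(170)), (32, np.int64(307), np.int64(159)), (49, np.int64(307), np.int64(166)), (37, np.int64(310), np.int64(166))]
177 [(55, np.int64(289), np.int64(153)), (19, np.int64(291), np.int64(155)), (12, np.int64(294), np.int64(157)), 
[... 3692 characters left out ...]
), np.int64(-1)), (140, np.int64(361), np.int64(1)), (140, np.int64(370), np.int64(-9)), (142, np.int64(369), np.int64(0))]
189 [(126, np.int64(341), np.int64(-7)), (126, np.int64(343), np.int64(-3)), (129, np.int64(347), np.int64(-4)), (137, np.int64(349), np.int64(0)), (141, np.int64(353), np.int64(-1)), (141, np.int64(357), np.int64(-1)), (139, np.int64(359), np.int64(0)), (139, np.int64(365), np.int64(-3)), (140, np.int64(367), np.int64(0))]
tcp+0,+10,+19 [array([404. , 187.6]), array([404.4, 185.6]), array([404.8, 183.8])]
open start, lowest z [0.24394159 0.25788386 0.2756231  0.29266916]
top0 [0.24574401 0.27272472 0.30344737 0.31179724]
t2 [0.13246098 0.21019978 0.22284381 0.26097754]
```

The real fingertips are about 26 mm above the reported TCP, which explains the empty close above the rib. I'll find the exact offset by gently probing the rib top (z = 0.058) with shut fingers.

```bash
python3 -m pendant '[{"jaw":-1,"tx":0,"ty":-0.2,"tz":-3,"ax":0,"ay":0,"az":0},{"jaw":-1,"tx":0,"ty":-0.2,"tz":-5.4,"ax":0,"ay":0,"az":0},{"jaw":-1,"tx":0,"ty":-0.2,"tz":-5.4,"ax":0,"ay":0,"az":0},{"jaw":-1,"tx":0,"ty":-0.2,"tz":-5.7,"ax":0,"ay":0,"az":0},{"jaw":-1,"tx":0,"ty":-0.2,"tz":-6.0,"ax":0,"ay":0,"az":0},{"jaw":-1,"tx":0,"ty":-0.2,"tz":-6.0,"ax":0,"ay":0,"az":0}]'
for i in 1 2 3 4; do echo; done; python3 -m pendant '[{"jaw":-1,"tx":0,"ty":0,"tz":-0.2,"ax":0,"ay":0,"az":0},{"jaw":-1,"tx":0,"ty":0,"tz":-0.2,"ax":0,"ay":0,"az":0}]'
python3 -m pendant '[{"jaw":-1,"tx":0,"ty":0,"tz":-0.2,"ax":0,"ay":0,"az":0},{"jaw":-1,"tx":0,"ty":0,"tz":-0.2,"ax":0,"ay":0,"az":0}]'
```

```text
clock: 4.18
position: [0.4377, 0.3039, 0.0382]
ee_rot: [0.0, -0.015, 1.0, 0.0]
contact_force: [-0.2, -0.2, 0.0]
width: 0.0003
gripper_force: 0.0




clock: 4.42
position: [0.4374, 0.3037, 0.0359]
ee_rot: [0.0, -0.015, 1.0, 0.0]
contact_force: [-0.4, 0.4, 0.5]
width: 0.0
gripper_force: 0.0
clock: 4.68
position: [0.4373, 0.3036, 0.0337]
ee_rot: [-0.0, -0.015, 1.0, -0.0]
contact_force: [0.9, -0.2, -0.9]
width: 0.0002
gripper_force: 0.0
```

```bash
python3 -m pendant '[{"jaw":-1,"tx":0,"ty":0,"tz":-0.2,"ax":0,"ay":0,"az":0},{"jaw":-1,"tx":0,"ty":0,"tz":-0.2,"ax":0,"ay":0,"az":0}]'|sed -n '2p;4p'
python3 -m pendant '[{"jaw":-1,"tx":0,"ty":0,"tz":-0.15,"ax":0,"ay":0,"az":0},{"jaw":-1,"tx":0,"ty":0,"tz":-0.15,"ax":0,"ay":0,"az":0}]'|sed -n '2p;4p'
python3 -m pendant '[{"jaw":-1,"tx":0,"ty":0,"tz":-0.15,"ax":0,"ay":0,"az":0},{"jaw":-1,"tx":0,"ty":0,"tz":-0.15,"ax":0,"ay":0,"az":0}]'|sed -n '2p;4p'
```

```text
position: [0.4373, 0.3036, 0.0316]
contact_force: [0.0, -0.4, -0.0]
position: [0.4376, 0.3038, 0.0306]
contact_force: [0.1, -0.4, 2.6]
position: [0.4376, 0.3038, 0.0305]
contact_force: [-2.0, -1.3, 12.8]
```

Contact is at reported z = 0.0306, so the true tip is TCP + 27.4 mm. Now for the grasp: rise, open, go lower, close.

```bash
python3 -m pendant '[{"jaw":-1,"tx":0,"ty":0,"tz":2,"ax":0,"ay":0,"az":0},{"jaw":1,"tx":0,"ty":0,"tz":4,"ax":0,"ay":0,"az":0},{"jaw":1,"tx":0,"ty":0,"tz":4,"ax":0,"ay":0,"az":0},{"jaw":1,"tx":0,"ty":0,"tz":4,"ax":0,"ay":0,"az":0},{"jaw":1,"tx":0,"ty":0,"tz":4,"ax":0,"ay":0,"az":0},{"jaw":1,"tx":0,"ty":0,"tz":4,"ax":0,"ay":0,"az":0},{"jaw":1,"tx":0,"ty":0,"tz":4,"ax":0,"ay":0,"az":0},{"jaw":1,"tx":0,"ty":0,"tz":4,"ax":0,"ay":0,"az":0}]'
python3 -m pendant '[{"jaw":1,"tx":0,"ty":0,"tz":-3,"ax":0,"ay":0,"az":0},{"jaw":1,"tx":0,"ty":0,"tz":-5,"ax":0,"ay":0,"az":0},{"jaw":1,"tx":0,"ty":0,"tz":-6.2,"ax":0,"ay":0,"az":0},{"jaw":1,"tx":0,"ty":0,"tz":-6.2,"ax":0,"ay":0,"az":0}]'
python3 -m pendant '[{"jaw":-1,"tx":0,"ty":0,"tz":0,"ax":0,"ay":0,"az":0},{"jaw":-1,"tx":0,"ty":0,"tz":0,"ax":0,"ay":0,"az":0},{"jaw":-1,"tx":0,"ty":0,"tz":0,"ax":0,"ay":0,"az":0},{"jaw":-1,"tx":0,"ty":0,"tz":0,"ax":0,"ay":0,"az":0},{"jaw":-1,"tx":0,"ty":0,"tz":0,"ax":0,"ay":0,"az":0},{"jaw":-1,"tx":0,"ty":0,"tz":0,"ax":0,"ay":0,"az":0},{"jaw":-1,"tx":0,"ty":0,"tz":0,"ax":0,"ay":0,"az":0}]' 80
```

```text
clock: 6.42
position: [0.4374, 0.3037, 0.0687]
ee_rot: [-0.0, -0.015, 1.0, -0.0]
contact_force: [-0.5, 0.4, -0.3]
width: 0.0852
gripper_force: 0.0
clock: 6.92
position: [0.437, 0.3035, 0.0062]
ee_rot: [-0.001, -0.015, 1.0, -0.0]
contact_force: [-0.1, -0.6, -0.3]
width: 0.0857
gripper_force: 0.0
clock: 7.8
position: [0.4378, 0.3042, 0.0075]
ee_rot: [0.001, -0.015, 1.0, 0.0]
contact_force: [-1.0, 0.4, 6.4]
width: 0.0124
gripper_force: 80.3
```

Gripped (12.4 mm, 80 N). Lifting.

```bash
python3 -m pendant '[{"jaw":-1,"tx":0,"ty":0,"tz":3,"ax":0,"ay":0,"az":0},{"jaw":-1,"tx":0,"ty":0,"tz":7,"ax":0,"ay":0,"az":0},{"jaw":-1,"tx":0,"ty":0,"tz":12,"ax":0,"ay":0,"az":0},{"jaw":-1,"tx":0,"ty":0,"tz":16,"ax":0,"ay":0,"az":0},{"jaw":-1,"tx":0,"ty":0,"tz":18,"ax":0,"ay":0,"az":0},{"jaw":-1,"tx":0,"ty":0,"tz":18,"ax":0,"ay":0,"az":0}]'
python3 - <<'E'
from scipy.spatial.transform import Rotation as R
import numpy as np
from rig import manip
s=manip.get_state(); q=s["ee_rot"]; Rt=R.from_quat(np.roll(q,-1)); p=s["position"]
print("tool\n",Rt.as_matrix().round(3))
yaw=np.radians(-.2)
G=R.from_euler("z",yaw)*R.from_euler("y",-30,degrees=True)*R.from_matrix([[-1,0,0],[0,1,0],[0,0,-1]])
print("turn",(G*Rt.inv()).as_rotvec(degrees=True).round(2))
n=-G.as_matrix()[:,2]; print("n",n)
for h in(.06,.02,.0):  # cartridge top above rim; top is 24.5mm behind TCP; centre assumed at (436,305) vs tcp(4378,3042)
    c=np.array([.6165,-.051,.085])+n*h
    off=np.array([-.0018,.001,.0]) ; tcp=c-n*.0245-R.from_euler("y",-30,degrees=True).apply(off)
    print(h,tcp.round(4),"shift cm",((tcp-p)*100).round(2))
E
```

```text
clock: 8.55
position: [0.4379, 0.3038, 0.1876]
ee_rot: [0.001, -0.015, 1.0, 0.0]
contact_force: [1.2, 0.8, -4.0]
width: 0.0122
gripper_force: 79.5
tool
 [[-1.    -0.029  0.002]
 [-0.029  1.     0.001]
 [-0.002  0.001 -1.   ]]
turn [  0.34 -29.88  -1.85]
n [-0.49999695  0.00174533  0.8660254 ]
0.06 [ 0.6003 -0.0519  0.1166] shift cm [ 16.24 -35.58  -7.09]
0.02 [ 0.6203 -0.052   0.082 ] shift cm [ 18.24 -35.59 -10.56]
0.0 [ 0.6303 -0.052   0.0647] shift cm [ 19.24 -35.59 -12.29]
```

```bash
python3 -m pendant '[{"jaw":-1,"tx":1,"ty":-3,"tz":1,"ax":0,"ay":0,"az":0},{"jaw":-1,"tx":3,"ty":-7,"tz":1,"ax":0,"ay":0,"az":0},{"jaw":-1,"tx":5,"ty":-12,"tz":1,"ax":0,"ay":0,"az":0},{"jaw":-1,"tx":7,"ty":-17,"tz":1,"ax":0,"ay":-5,"az":-0.5},{"jaw":-1,"tx":9,"ty":-22,"tz":1,"ax":0.1,"ay":-12,"az":-1},{"jaw":-1,"tx":11,"ty":-27,"tz":1,"ax":0.3,"ay":-20,"az":-1.6},{"jaw":-1,"tx":13,"ty":-32,"tz":0,"ax":0.4,"ay":-26,"az":-1.9},{"jaw":-1,"tx":14.2,"ty":-35.6,"tz":-2,"ax":0.4,"ay":-30,"az":-1.9},{"jaw":-1,"tx":14.2,"ty":-35.6,"tz":-3.6,"ax":0.4,"ay":-30,"az":-1.9},{"jaw":-1,"tx":14.2,"ty":-35.6,"tz":-3.6,"ax":0.4,"ay":-30,"az":-1.9}]'
python3 - <<'E'
from h import *
from rig import manip
d=manip.get_image("scene");t=manip.get_image("top"); np.savez("s3.npz",**d);np.savez("t3.npz",**t); s=manip.get_state();print(s["position"],s["ee_rot"],s["contact_force"])
a=cv2.resize(d["pixels"][170:300,255:385],(400,400),interpolation=cv2.INTER_CUBIC);b=cv2.resize(t["pixels"][160:270,270:380],(400,400),interpolation=cv2.INTER_CUBIC)
cv2.imwrite("pics/g3.png",np.hstack([a,b]))
E
```

```text
clock: 9.8
position: [0.5757, -0.0519, 0.1462]
ee_rot: [0.254, 0.003, 0.967, 0.001]
contact_force: [0.4, 0.0, -2.5]
width: 0.0123
gripper_force: 79.5
[ 0.5786933  -0.05185649  0.14964296] [2.57633785e-01 2.08818874e-03 9.66240379e-01 4.95701462e-05] [-0.01746641 -0.71556562 -1.81451625]
```

View pics/g3.png

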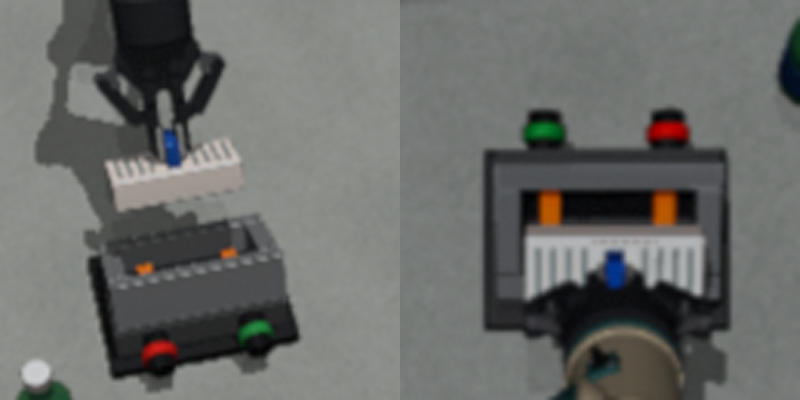

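The left panel shows the cartridge held firmly, tilted and level above the recess. The right panel (top view) shows its top face spanning crop x 525–705 with its up-slope edge at y≈237, centred over the mouth. I'll measure its offset from the tool.

```bash
python3 - <<'E'
from h import *
from scipy.spatial.transform import Rotation as R
t=dict(np.load("t3.npz"));g=t["pixels"].astype(float)
print("row",g[228:236,298:310].mean(2).mean(0).round(0),"u298..");print("row",g[228:236,348:360].mean(2).mean(0).round(0),"u348..")
print("col",g[216:234,312:320].mean(2).mean(1).round(0),"v216..", g[216:234,340:348].mean(2).mean(1).round(0))
print("sat",[tuple(g[v,312:345].mean(0).round(0)) for v in range(218,230)])
p=np.array([.5787,-.0519,.1496]);n=np.array([-.5,0,.866]);x=np.array([.866,0,.5])
P=cloud(t);q=P[228:234,306:352].reshape(-1,3);h=(q-p)@n;print("top face height over tcp (mm) depth",np.percentile(h*1000,[10,30,50,70]).round(1))
f=p+n*.0245
for h in(.0245,.030):
  f=p+n*h
  for k in(222,223,224,225,226): print(h,k,"edge up-slope xs",((ray(t,329,k,n,f)-p)@x*1000).round(1))
  print("y edges",[ (k,(ray(t,k,232,n,f)[1]*1000).round(1)) for k in(304,304.5,305,353,353.5,354,354.5)])
E
```

```text
row [ 80.  79.  80.  79.  69.  58. 112. 168. 169. 140. 135. 169.] u298..
row [166. 135. 141. 171. 163. 109.  61.  64.  76.  68.  38.  36.] u348..
col [ 32.  32.  32.  39.  51.  66. 102. 111. 127. 169. 179. 176. 164. 157.
 156. 156. 156. 156.] v216.. [ 65.  65.  65.  68.  74.  85. 106. 110. 125. 167. 176. 174. 161. 152.
 149. 149. 150. 152.]
sat [(np.float64(9.0), np.float64(27.0), np.float64(49.0)), (np.float64(18.0), np.float64(35.0), np.float64(57.0)), (np.float64(32.0), np.float64(50.0), np.float64(71.0)), (np.float64(52.0), np.float64(63.0), np.float64(81.0)), (np.float64(94.0), np.float64(99.0), np.float64(109.0)), (np.float64(106.0), np.float64(110.0), np.float64(117.0)), (np.float64(125.0), np.float64(125.0), np.float64(130.0)), (np.float64(167.0), np.float64(164.0), np.float64(164.0)), (np.float64(169.0), np.float64(168.0), np.float64(168.0)), (np.float64(173.0), np.float64(172.0), np.float64(171.0)), (np.float64(165.0), np.float64(163.0), np.float64(159.0)), (np.float64(153.0), np.float64(147.0), np.float64(143.0))]
top face height over tcp (mm) depth [21.3 23.3 24.8 26. ]
0.0245 222 edge up-slope xs 35.8
0.0245 223 edge up-slope xs 33.0
0.0245 224 edge up-slope xs 30.3
0.0245 225 edge up-slope xs 27.5
0.0245 226 edge up-slope xs 24.8
y edges [(304, np.float64(11.8)), (304.5, np.float64(10.5)), (305, np.float64(9.2)), (353, np.float64(-116.9)), (353.5, np.float64(-118.3)), (354, np.float64(-119.6)), (354.5, np.float64(-120.9))]
0.03 222 edge up-slope xs 37.5
0.03 223 edge up-slope xs 34.7
0.03 224 edge up-slope xs 32.0
0.03 225 edge up-slope xs 29.3
0.03 226 edge up-slope xs 26.6
y edges [(304, np.float64(11.7)), (304.5, np.float64(10.4)), (305, np.float64(9.1)), (353, np.float64(-116.5)), (353.5, np.float64(-117.8)), (354, np.float64(-119.1)), (354.5, np.float64(-120.4))]
```

Measured: the cartridge centre is 0.6 mm to −y and about 2.2 mm down-slope of the TCP. Approaching to just above the mouth (h = 50 mm).

```bash
python3 -m pendant '[{"jaw":-1,"tx":0.8,"ty":0.15,"tz":-1.3,"ax":0,"ay":0,"az":0},{"jaw":-1,"tx":1.7,"ty":0.15,"tz":-2.8,"ax":0,"ay":0,"az":0},{"jaw":-1,"tx":2.6,"ty":0.15,"tz":-4.3,"ax":0,"ay":0,"az":0},{"jaw":-1,"tx":2.6,"ty":0.15,"tz":-4.3,"ax":0,"ay":0,"az":0},{"jaw":-1,"tx":2.6,"ty":0.15,"tz":-4.3,"ax":0,"ay":0,"az":0}]'
python3 - <<'E'
from scipy.spatial.transform import Rotation as R
import numpy as np
from rig import manip
s=manip.get_state();p=s["position"];Rt=R.from_quat(np.roll(s["ee_rot"],-1))
G=R.from_euler("z",-.2,degrees=True)*R.from_euler("y",-30,degrees=True)*R.from_matrix([[-1,0,0],[0,1,0],[0,0,-1]])
print(p.round(4),"residual turn",(G*Rt.inv()).as_rotvec(degrees=True).round(2))
for h in(.05,.04,.03,.02,.01): print(h,((np.array([.6184-.5*(h-.0245),-.0504,.0861+.866*(h-.0245)])-p)*100).round(2))
E
```

```text
clock: 10.52
position: [0.6057, -0.0503, 0.108]
ee_rot: [0.259, 0.002, 0.966, -0.0]
contact_force: [0.1, -0.4, -2.9]
width: 0.0124
gripper_force: 79.5
[ 0.6057 -0.0503  0.108 ] residual turn [-0.02  0.02 -0.  ]
0.05 [-0.01 -0.01  0.01]
0.04 [ 0.49 -0.01 -0.85]
0.03 [ 0.99 -0.01 -1.72]
0.02 [ 1.49 -0.01 -2.58]
0.01 [ 1.99 -0.01 -3.45]
```

Precisely on target. Lowering along the axis to h ≈ 25 mm, checking force.

```bash
python3 -m pendant '[{"jaw":-1,"tx":0.5,"ty":0,"tz":-0.87,"ax":0,"ay":0,"az":0},{"jaw":-1,"tx":0.75,"ty":0,"tz":-1.3,"ax":0,"ay":0,"az":0},{"jaw":-1,"tx":0.9,"ty":0,"tz":-1.56,"ax":0,"ay":0,"az":0},{"jaw":-1,"tx":0.9,"ty":0,"tz":-1.56,"ax":0,"ay":0,"az":0}]'|sed -n '2p;4p'
python3 -m pendant '[{"jaw":-1,"tx":0.1,"ty":0,"tz":-0.17,"ax":0,"ay":0,"az":0},{"jaw":-1,"tx":0.2,"ty":0,"tz":-0.35,"ax":0,"ay":0,"az":0},{"jaw":-1,"tx":0.2,"ty":0,"tz":-0.35,"ax":0,"ay":0,"az":0}]'|sed -n '2p;4p'
python3 -m pendant '[{"jaw":-1,"tx":0.1,"ty":0,"tz":-0.17,"ax":0,"ay":0,"az":0},{"jaw":-1,"tx":0.15,"ty":0,"tz":-0.26,"ax":0,"ay":0,"az":0},{"jaw":-1,"tx":0.15,"ty":0,"tz":-0.26,"ax":0,"ay":0,"az":0}]'|sed -n '2p;4p'
```

```text
position: [0.6144, -0.0508, 0.0919]
contact_force: [0.2, -0.4, -3.0]
position: [0.6164, -0.0507, 0.0886]
contact_force: [-0.3, -0.9, -3.3]
position: [0.6179, -0.0508, 0.086]
contact_force: [0.4, 0.7, -2.9]
```

```bash
python3 -m pendant '[{"jaw":-1,"tx":0.15,"ty":0,"tz":-0.26,"ax":0,"ay":0,"az":0},{"jaw":-1,"tx":0.3,"ty":0,"tz":-0.52,"ax":0,"ay":0,"az":0},{"jaw":-1,"tx":0.3,"ty":0,"tz":-0.52,"ax":0,"ay":0,"az":0}]'|sed -n '2p;4p'
python3 -m pendant '[{"jaw":-1,"tx":0.15,"ty":0,"tz":-0.26,"ax":0,"ay":0,"az":0},{"jaw":-1,"tx":0.25,"ty":0,"tz":-0.43,"ax":0,"ay":0,"az":0},{"jaw":-1,"tx":0.25,"ty":0,"tz":-0.43,"ax":0,"ay":0,"az":0}]'|sed -n '2p;4p'
python3 -m pendant '[{"jaw":-1,"tx":0.1,"ty":0,"tz":-0.17,"ax":0,"ay":0,"az":0},{"jaw":-1,"tx":0.15,"ty":0,"tz":-0.26,"ax":0,"ay":0,"az":0},{"jaw":-1,"tx":0.15,"ty":0,"tz":-0.26,"ax":0,"ay":0,"az":0}]'|sed -n '2p;4p'
```

```text
position: [0.6209, -0.0507, 0.0805]
contact_force: [0.4, 0.8, -2.7]
position: [0.6234, -0.0508, 0.0764]
contact_force: [-0.4, -0.5, -2.7]
position: [0.6249, -0.0507, 0.0743]
contact_force: [-1.9, 1.9, 0.8]
```

Contact with the seal bars begins at h ≈ 11 mm, as expected. Continuing to press slowly while gripped.

```bash
python3 -m pendant '[{"jaw":-1,"tx":0.05,"ty":0,"tz":-0.09,"ax":0,"ay":0,"az":0},{"jaw":-1,"tx":0.1,"ty":0,"tz":-0.17,"ax":0,"ay":0,"az":0},{"jaw":-1,"tx":0.15,"ty":0,"tz":-0.26,"ax":0,"ay":0,"az":0},{"jaw":-1,"tx":0.15,"ty":0,"tz":-0.26,"ax":0,"ay":0,"az":0}]' 110|sed -n '2,5p'
python3 -m pendant '[{"jaw":-1,"tx":0.05,"ty":0,"tz":-0.09,"ax":0,"ay":0,"az":0},{"jaw":-1,"tx":0.1,"ty":0,"tz":-0.17,"ax":0,"ay":0,"az":0},{"jaw":-1,"tx":0.15,"ty":0,"tz":-0.26,"ax":0,"ay":0,"az":0},{"jaw":-1,"tx":0.15,"ty":0,"tz":-0.26,"ax":0,"ay":0,"az":0}]'|sed -n '2,5p'
python3 -c "
from rig import manip;print(manip.get_state()['moment'])"
```

```text
position: [0.6261, -0.0508, 0.0722]
ee_rot: [0.259, 0.002, 0.966, -0.0]
contact_force: [-8.8, -0.7, 8.3]
width: 0.0116
position: [0.6276, -0.0508, 0.0697]
ee_rot: [0.259, 0.002, 0.966, -0.0]
contact_force: [-9.2, -0.4, 9.3]
width: 0.0117
[ 0.01646735  0.80738505 -0.04630272]
```

```bash
python3 -m pendant '[{"jaw":-1,"tx":0.05,"ty":0,"tz":-0.09,"ax":0,"ay":0,"az":0},{"jaw":-1,"tx":0.1,"ty":0,"tz":-0.17,"ax":0,"ay":0,"az":0},{"jaw":-1,"tx":0.15,"ty":0,"tz":-0.26,"ax":0,"ay":0,"az":0},{"jaw":-1,"tx":0.15,"ty":0,"tz":-0.26,"ax":0,"ay":0,"az":0}]'|sed -n '2,5p'
python3 -m pendant '[{"jaw":-1,"tx":0.05,"ty":0,"tz":-0.09,"ax":0,"ay":0,"az":0},{"jaw":-1,"tx":0.1,"ty":0,"tz":-0.17,"ax":0,"ay":0,"az":0},{"jaw":-1,"tx":0.15,"ty":0,"tz":-0.26,"ax":0,"ay":0,"az":0},{"jaw":-1,"tx":0.15,"ty":0,"tz":-0.26,"ax":0,"ay":0,"az":0}]'|sed -n '2,5p'
python3 -m pendant '[{"jaw":-1,"tx":0.05,"ty":0,"tz":-0.09,"ax":0,"ay":0,"az":0},{"jaw":-1,"tx":0.1,"ty":0,"tz":-0.17,"ax":0,"ay":0,"az":0},{"jaw":-1,"tx":0.1,"ty":0,"tz":-0.17,"ax":0,"ay":0,"az":0}]'|sed -n '2,5p'
```

```text
position: [0.6291, -0.0508, 0.0671]
ee_rot: [0.259, 0.002, 0.966, -0.0]
contact_force: [-9.7, -0.1, 8.3]
width: 0.0116
position: [0.6297, -0.0508, 0.0663]
ee_rot: [0.26, 0.002, 0.966, -0.001]
contact_force: [-22.7, -2.6, 26.7]
width: 0.0121
position: [0.6299, -0.0508, 0.0663]
ee_rot: [0.261, 0.002, 0.965, -0.001]
contact_force: [-35.9, -2.8, 43.0]
width: 0.0116
```

The force rises steeply and motion stops: it is on the hard floor. Relieving, opening, and retracting along the axis, then looking.

```bash
python3 -m pendant '[{"jaw":-1,"tx":-0.15,"ty":0,"tz":0.26,"ax":0,"ay":0,"az":0},{"jaw":-1,"tx":-0.18,"ty":0,"tz":0.32,"ax":0,"ay":0,"az":0},{"jaw":0.2,"tx":-0.18,"ty":0,"tz":0.32,"ax":0,"ay":0,"az":0},{"jaw":0.2,"tx":-0.18,"ty":0,"tz":0.32,"ax":0,"ay":0,"az":0},{"jaw":0.2,"tx":-0.18,"ty":0,"tz":0.32,"ax":0,"ay":0,"az":0},{"jaw":0.2,"tx":-0.18,"ty":0,"tz":0.32,"ax":0,"ay":0,"az":0},{"jaw":0.2,"tx":-0.18,"ty":0,"tz":0.32,"ax":0,"ay":0,"az":0}]'
python3 -m pendant '[{"jaw":0.2,"tx":-1.5,"ty":0,"tz":2.6,"ax":0,"ay":0,"az":0},{"jaw":0.2,"tx":-3.5,"ty":0,"tz":6,"ax":0,"ay":0,"az":0},{"jaw":-1,"tx":-5,"ty":0,"tz":8.7,"ax":0,"ay":0,"az":0},{"jaw":-1,"tx":-9,"ty":0,"tz":9,"ax":0,"ay":0,"az":0},{"jaw":-1,"tx":-13,"ty":0,"tz":9,"ax":0,"ay":0,"az":0},{"jaw":-1,"tx":-17,"ty":0,"tz":9,"ax":0,"ay":0,"az":0},{"jaw":-1,"tx":-17,"ty":0,"tz":9,"ax":0,"ay":0,"az":0},{"jaw":-1,"tx":-17,"ty":0,"tz":9,"ax":0,"ay":0,"az":0}]'
python3 - <<'E'
from h import *
from rig import manip
d=manip.get_image("scene");t=manip.get_image("top"); np.savez("s4.npz",**d);np.savez("t4.npz",**t)
a=cv2.resize(d["pixels"][225:305,270:360],(400,356),interpolation=cv2.INTER_CUBIC);b=cv2.resize(t["pixels"][180:260,282:372],(400,356),interpolation=cv2.INTER_CUBIC)
cv2.imwrite("pics/g4.png",np.hstack([a,b]))
P=cloud(t);n=np.array([-.5,0,.866])
H=(P-[.6165,-.051,.085])@n*1000
# average depth frames
Hs=[H]
for _ in range(5): Hs.append((cloud(manip.get_image("top"))-[.6165,-.051,.085])@n*1000)
H=np.median(Hs,0)
X=(P-[.6165,-.051,.085])@[.866,0,.5]
for nm,lo,hi in(("end_b",-.061,-.038),("end_a",.038,.061),("rimR",-.085,-.071),("rimL",.071,.085)):
    m=(P[...,1]+.051>lo)&(P[...,1]+.051<hi)&(abs(X)<.027); print(nm,m.sum(),np.median(H[m]).round(2),H[m].mean().round(2))
E
```

```text
clock: 16.15
position: [0.6302, -0.0508, 0.065]
ee_rot: [0.259, 0.002, 0.966, -0.0]
contact_force: [0.3, 0.2, -1.4]
width: 0.0512
gripper_force: 0.0
clock: 17.15
position: [0.4609, -0.0513, 0.1559]
ee_rot: [0.26, 0.002, 0.966, -0.001]
contact_force: [0.4, -0.3, 0.0]
width: -0.0002
gripper_force: 0.0
end_b 145 2.7 2.73
end_a 145 2.63 2.73
rimR 92 1.34 1.31
rimL 91 1.33 1.22
```

View pics/g4.png

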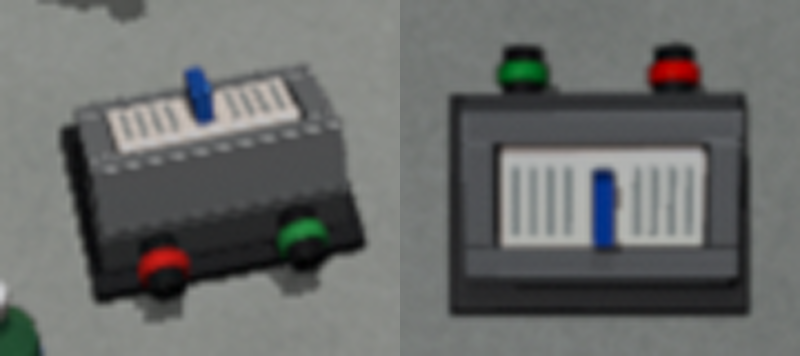

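Both views show the cartridge in the recess and released, rib outwards, with even gaps. Depth puts both ends about 1.4 mm above the rim. I'll press each end with shut fingers to make sure, starting with the +y end.

```bash
python3 -m pendant '[{"jaw":-1,"tx":3,"ty":1,"tz":0,"ax":0,"ay":0,"az":0},{"jaw":-1,"tx":7,"ty":3,"tz":0,"ax":0,"ay":0,"az":0},{"jaw":-1,"tx":12,"ty":4.8,"tz":-0.8,"ax":0,"ay":0,"az":0},{"jaw":-1,"tx":13,"ty":4.8,"tz":-2.5,"ax":0,"ay":0,"az":0},{"jaw":-1,"tx":14.5,"ty":4.8,"tz":-5.1,"ax":0,"ay":0,"az":0},{"jaw":-1,"tx":15.5,"ty":4.8,"tz":-6.8,"ax":0,"ay":0,"az":0},{"jaw":-1,"tx":16,"ty":4.8,"tz":-7.7,"ax":0,"ay":0,"az":0},{"jaw":-1,"tx":16,"ty":4.8,"tz":-7.7,"ax":0,"ay":0,"az":0},{"jaw":-1,"tx":16,"ty":4.8,"tz":-7.7,"ax":0,"ay":0,"az":0}]'
python3 - <<'E'
from rig import manip
import numpy as np
p=manip.get_state()["position"];print("tip h mm",((p-[.6165,-.051,.085])@[-.5,0,.866]+.0274)*1000,"xs",((p-[.6165,-.051,.085])@[.866,0,.5])*1000)
E
```

```text
clock: 18.62
position: [0.6203, -0.0028, 0.0788]
ee_rot: [0.259, 0.002, 0.966, -0.0]
contact_force: [-0.9, -0.2, 0.1]
width: -0.0002
gripper_force: 0.0
tip h mm 20.13289355944669 xs 0.17762803140489908
```

```bash
python3 -m pendant '[{"jaw":-1,"tx":0.4,"ty":0,"tz":-0.7,"ax":0,"ay":0,"az":0},{"jaw":-1,"tx":0.8,"ty":0,"tz":-1.4,"ax":0,"ay":0,"az":0},{"jaw":-1,"tx":0.8,"ty":0,"tz":-1.4,"ax":0,"ay":0,"az":0}]'|sed -n '2p;4p'
python3 -m pendant '[{"jaw":-1,"tx":0.05,"ty":0,"tz":-0.09,"ax":0,"ay":0,"az":0},{"jaw":-1,"tx":0.1,"ty":0,"tz":-0.17,"ax":0,"ay":0,"az":0},{"jaw":-1,"tx":0.1,"ty":0,"tz":-0.17,"ax":0,"ay":0,"az":0}]'|sed -n '2p;4p'
python3 -m pendant '[{"jaw":-1,"tx":0.05,"ty":0,"tz":-0.09,"ax":0,"ay":0,"az":0},{"jaw":-1,"tx":0.1,"ty":0,"tz":-0.17,"ax":0,"ay":0,"az":0},{"jaw":-1,"tx":0.1,"ty":0,"tz":-0.17,"ax":0,"ay":0,"az":0}]'|sed -n '2p;4p'
python3 -m pendant '[{"jaw":-1,"tx":0.05,"ty":0,"tz":-0.09,"ax":0,"ay":0,"az":0},{"jaw":-1,"tx":0.1,"ty":0,"tz":-0.17,"ax":0,"ay":0,"az":0},{"jaw":-1,"tx":0.1,"ty":0,"tz":-0.17,"ax":0,"ay":0,"az":0}]'|sed -n '2p;4p'
```

```text
position: [0.628, -0.0028, 0.0634]
contact_force: [-0.2, 0.3, -0.7]
position: [0.6291, -0.0027, 0.0627]
contact_force: [-1.9, -0.0, 2.6]
position: [0.6297, -0.0026, 0.0626]
contact_force: [-12.1, -0.5, 16.6]
position: [0.63, -0.0024, 0.0624]
contact_force: [-23.2, -0.2, 31.9]
```

Rigid at 40 N with no further travel, so that end is home. Now the −y end.

```bash
python3 -m pendant '[{"jaw":-1,"tx":-0.8,"ty":0,"tz":1.4,"ax":0,"ay":0,"az":0},{"jaw":-1,"tx":-2.5,"ty":0,"tz":4.3,"ax":0,"ay":0,"az":0},{"jaw":-1,"tx":-2.5,"ty":-4.8,"tz":4.3,"ax":0,"ay":0,"az":0},{"jaw":-1,"tx":-2.5,"ty":-9.6,"tz":4.3,"ax":0,"ay":0,"az":0},{"jaw":-1,"tx":-2.5,"ty":-9.6,"tz":4.3,"ax":0,"ay":0,"az":0},{"jaw":-1,"tx":-1.2,"ty":-9.6,"tz":2.1,"ax":0,"ay":0,"az":0},{"jaw":-1,"tx":-0.6,"ty":-9.6,"tz":1.0,"ax":0,"ay":0,"az":0},{"jaw":-1,"tx":-0.4,"ty":-9.6,"tz":0.65,"ax":0,"ay":0,"az":0},{"jaw":-1,"tx":-0.4,"ty":-9.6,"tz":0.65,"ax":0,"ay":0,"az":0}]'|sed -n '2p;4p'
python3 -m pendant '[{"jaw":-1,"tx":0.05,"ty":0,"tz":-0.09,"ax":0,"ay":0,"az":0},{"jaw":-1,"tx":0.1,"ty":0,"tz":-0.17,"ax":0,"ay":0,"az":0},{"jaw":-1,"tx":0.1,"ty":0,"tz":-0.17,"ax":0,"ay":0,"az":0}]'|sed -n '2p;4p'
python3 -m pendant '[{"jaw":-1,"tx":0.05,"ty":0,"tz":-0.09,"ax":0,"ay":0,"az":0},{"jaw":-1,"tx":0.1,"ty":0,"tz":-0.17,"ax":0,"ay":0,"az":0},{"jaw":-1,"tx":0.1,"ty":0,"tz":-0.17,"ax":0,"ay":0,"az":0}]'|sed -n '2p;4p'
python3 -m pendant '[{"jaw":-1,"tx":0.05,"ty":0,"tz":-0.09,"ax":0,"ay":0,"az":0},{"jaw":-1,"tx":0.1,"ty":0,"tz":-0.17,"ax":0,"ay":0,"az":0},{"jaw":-1,"tx":0.1,"ty":0,"tz":-0.17,"ax":0,"ay":0,"az":0}]'|sed -n '2p;4p'
```

```text
position: [0.627, -0.098, 0.0653]
contact_force: [-0.5, -0.2, 0.8]
position: [0.6282, -0.0988, 0.0641]
contact_force: [-0.7, -0.4, 0.1]
position: [0.6292, -0.0989, 0.0627]
contact_force: [-4.3, -0.3, 4.6]
position: [0.6296, -0.099, 0.0626]
contact_force: [-14.6, -1.4, 19.0]
```

```bash
python3 -m pendant '[{"jaw":-1,"tx":0.05,"ty":0,"tz":-0.09,"ax":0,"ay":0,"az":0},{"jaw":-1,"tx":0.1,"ty":0,"tz":-0.17,"ax":0,"ay":0,"az":0},{"jaw":-1,"tx":0.1,"ty":0,"tz":-0.17,"ax":0,"ay":0,"az":0}]'|sed -n '2p;4p'
python3 -m pendant '[{"jaw":-1,"tx":-0.8,"ty":0,"tz":1.4,"ax":0,"ay":0,"az":0},{"jaw":-1,"tx":-2.5,"ty":0,"tz":4.3,"ax":0,"ay":0,"az":0},{"jaw":-1,"tx":-5,"ty":2,"tz":8.6,"ax":0,"ay":0,"az":0},{"jaw":-1,"tx":-9,"ty":4,"tz":9,"ax":0,"ay":0,"az":0},{"jaw":-1,"tx":-13,"ty":4.8,"tz":9,"ax":0,"ay":0,"az":0},{"jaw":-1,"tx":-17,"ty":4.8,"tz":9,"ax":0,"ay":0,"az":0},{"jaw":-1,"tx":-17,"ty":4.8,"tz":9,"ax":0,"ay":0,"az":0},{"jaw":-1,"tx":-17,"ty":4.8,"tz":9,"ax":0,"ay":0,"az":0}]'|sed -n '2p;4p'
python3 - <<'E'
from h import *
from rig import manip
o=np.array([.6165,-.051,.085]);n=np.array([-.5,0,.866]);x=np.array([.866,0,.5])
P=np.median([cloud(manip.get_image("top")) for _ in range(8)],0)-o
H=P@n*1000;X=P@x*1000;Y=P[...,1]*1000
for nm,m in(("end_b",(Y>-61)&(Y<-38)&(abs(X)<27)),("end_a",(Y<61)&(Y>38)&(abs(X)<27)),("rimR",(Y<-71)&(Y>-85)&(abs(X)<27)),("rimL",(Y>71)&(Y<85)&(abs(X)<27)),
  ("cart up",(abs(Y)>12)&(abs(Y)<61)&(X>8)&(X<27)),("cart dn",(abs(Y)>12)&(abs(Y)<61)&(X<-8)&(X>-27)),("rim sides up",(abs(Y)>71)&(abs(Y)<85)&(X>8)&(X<27)),("rim sides dn",(abs(Y)>71)&(abs(Y)<85)&(X<-8)&(X>-27))):
  print(nm,m.sum(),H[m].mean().round(2))
# others moved?
a=np.load("top0.npz")["pixels"].astype(int);b=manip.get_image("top")["pixels"].astype(int)
D=(abs(a-b).sum(2)>90)
for nm,(v0,v1,u0,u1) in dict(spent=(265,300,395,455),orn=(160,215,185,250),tongs=(235,315,110,145),bottle=(155,192,370,402),jar=(183,220,428,465),scr=(222,302,470,516)).items(): print(nm,D[v0:v1,u0:u1].sum())
E
```

```text
position: [0.63, -0.0992, 0.0625]
contact_force: [-26.8, -1.4, 34.5]
position: [0.462, -0.0514, 0.1495]
contact_force: [1.0, -0.1, 0.6]
end_b 144 2.39
end_a 144 2.45
rimR 90 1.38
rimL 90 1.27
cart up 223 2.63
cart dn 204 2.43
rim sides up 62 1.48
rim sides dn 60 1.21
spent 0
orn 0
tongs 0
bottle 0
jar 0
scr 0
```

Both ends are rigid at about 44 N, level with each other and within about 1 mm of the rim. Nothing else moved, and the arm is clear.

```bash
python3 -c "
from rig import manip;print(manip.sign_off())"
```

```text
the job is handed in; nothing more can be done
None
```

The fresh cartridge is in the recess and released, pressed at both ends to a hard stop and about 1 mm proud of the rim by the depth images (3 mm allowed); nothing else on the shelf moved, and the job is handed in with no verdict returned.

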